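# Hang the fixture mallet in its ring

## Task

Pick up the nylon-headed mallet lying on the bench and hang it in the empty ring holder: handle straight down through the ring, lowered in until the head sits fully home on the ring, then let go. Leave the T-wrench in the other ring, and the tray, puck and plate, where they are.

Things in the scene. Friction and masses are not known exactly. Their poses are not given: they have to be found in the camera images.
- mallet: Small mallet, about 0.26 kg, lying on the black bench. Origin: centre of its white nylon head, a barrel 32 mm in diameter, 40 mm long along the mallet's y axis, with a domed nose on each end (60 mm over the noses). The round steel-tube handle runs from the head along -x, 22 mm in diameter, the heavier part. Lying, the head's centre is 16 mm above the bench and the handle droops about 2 degrees.
- nose (a point): Outermost point of the mallet's +y nose, 30 mm from the head's centre; the other mirrors it. Smooth domes, 12 mm radius, touching a flat pad at a point, so a mallet pinched across them can turn about the head's axis: at 60 N or more the handle sticks out level; at 20 N it sags, left 5 to 30 degrees off plumb; eased to 5 to 8 N it swings to within about 10 degrees; under 3 N it slips out.
- butt (a point): The rounded tip (23 mm in diameter) of the mallet's handle, on its axis, 125 mm from the head's centre.
- free_holder: Empty ring holder, fixed to the bench. Origin: on the bench straight below the ring's centre; z up. Level steel ring: outer diameter 46 mm, round bore 28 mm, 12 mm thick, top face 145 mm above the bench. Below the ring all is free down to the bench.
- free_holder_mouth (a point): Centre of the empty ring's bore at its top face, axes as the holder's. An arm 14 mm wide, its top flush with the ring, leaves the ring along the holder's +x axis to a 16 mm square post centred 62 mm from the ring's axis, no higher than the ring, on a foot 60 x 70 x 8 mm.
- used_holder: A second, identical holder, origin and axes likewise. The T-wrench hangs in it.
- t_wrench: Steel T-wrench hanging in the other ring: cross bar 90 mm long, 14 mm thick, along its y axis, with a 10 mm shaft 120 mm long straight down. Origin: centre of the cross bar. To be left alone.
- tray: Grey plastic parts tray 130 x 200 x 60 mm with black plastic segments in it, beyond the work. Origin: centre of its underside. To be left alone.
- puck: Brass puck, 60 mm in diameter, 28 mm high. Origin: centre of its underside. To be left alone.
- plate: Aluminium sample plate 80 x 100 x 8 mm. Origin: centre of its underside. To be left alone.
There are look-alikes about, which are no part of the job. Of the things like the mallet, leave any that is purple or yellow; of the rest the larger one is meant.

How it is judged (in metres and radians):
On the way, in this order (a step that is already met when the one before it is completed fails the run):
1. the mallet is off the bench with its handle hanging down (within 40 degrees of plumb) (angle between mallet's own x axis and vertical below 0.7 rad and height (world z) of butt above 0.03 m and height (world z) of mallet above 0.15 m), for 0.2 s.
2. the end of the handle has passed down through the empty ring (horizontal distance between each of butt, mallet and free_holder_mouth below 0.03 m and z of butt in the frame of free_holder_mouth below -0.03 m), for 0.1 s.
At the end, for the whole second after the job is handed in: The mallet hangs at rest in the empty ring: head centre within 9 mm of the ring's axis and 9 to 21 mm above its top face (16 mm when home), handle end at least 95 mm below the top face, handle within 0.2 rad of plumb (horizontal distance between mallet and free_holder_mouth below 0.009 m and z of mallet in the frame of free_holder_mouth between 0.009 and 0.021 m and z of butt in the frame of free_holder_mouth below -0.095 m and angle between mallet's own x axis and vertical below 0.2 rad and linear speed of mallet below 0.05 m/s and angular speed of mallet below 0.8 rad/s); the robot touches nothing.
It fails at once if the T-wrench is moved from its ring (more than 25 mm) (distance of t_wrench from where it was at the start of the episode above 0.025 m).
It fails at once if the tray is pushed more than 25 mm (distance of tray from where it was at the start of the episode above 0.025 m).
It fails at once if the puck is pushed more than 25 mm (distance of puck from where it was at the start of the episode above 0.025 m).
It fails at once if the plate is pushed more than 25 mm (distance of plate from where it was at the start of the episode above 0.025 m).
It also fails if it takes over 54 s, if anything falls off the work surface, if the arm or the gripper's body presses on something with over 40 N, if the wrist force passes 120 N, or if a joint passes its speed limit or range.

## Robot

A 6-joint arm with a two-finger parallel gripper is mounted at the origin on the work surface. World frame = base frame: x ahead of the robot, y to its left, z up, the work surface at z = 0. Lengths are in m, angles in degrees, forces in N, time in s.
With the tool pointing down it reaches from about 0.35 to 0.875 m from the base axis. Payload 4.2 kg.
Tool frame: the origin (TCP) lies on the centre line of the jaws, within the pads' length; the fingertips stand 11 mm ahead of it and the grasp point (between the pads) lies 8 mm behind it; z points along the fingers, y is the line along which they close (so a half turn about z gives the same grasp; the last joint's range is limited). The gripper opens to 87 mm and grips with 3 to 60 N. Pads are 19 mm wide; open, the fingers measure 117 mm over their backs; the gripper's body (75 mm by 190 mm) begins 51 mm behind the grasp point.
Start: joints at [-60.241, 22.042, 0.453, 0, -68.411, -14.817], TCP at [0.161, -0.604, 0.234] pointing down, gripper open.
Joint ranges: [-179.83, 179.83], [-69.29, 118.12], [-61.27, 80.66], [-181.25, 117.63], [-171.15, -9.14], [-177.46, 177.46]. Speed limits (degrees/s): [159.86, 159.86, 180, 180, 180, 180].

## Interface

Orientations are given as a 3x3 rotation matrix whose columns are the frame's x, y, z axes.
In Python, from station import r gives the robot as it stands.
- The arm moves only by the tool servo_tool, never from a script. Its argument "commands" is a list that holds one entry, the list of rows, each a list of 7 numbers: the closure, from 0 (fully open) to 1 (shut), then the shift along the tool's x, y, z in mm, then the turn, a rotation vector about the tool's x, y, z in rad. In form: [[[claw, x, y, z, ax, ay, az], ...]]. A call has exactly 5 rows; each row is the pose to reach, as a shift and turn from the pose commanded when the call began, along the tool's axes at that moment; what a row does not reach only later rows make up. A row lasts 1/10 s, in which the tool goes at most 50 mm and 8.59 degrees, less where a joint would pass 70% of its speed; a pose out of reach is approached as far as the arm can. A call with a gripper value outside its range is refused whole. The fingers move at their own pace and stop on an object; the grip force is fixed at half the most. Time passes only in rows, so rows that repeat a pose let the fingers close, or fill a call up. It gives the time, the measured TCP pose, the force, the opening and the grip force at its end, in the units of the state.
- r.sense(): the state, without advancing time (a new reading comes with each control period).
- r.capture(name): name is "scene" or "top" or "wrist"; returns a dict with "pixels" (384x512x3 uint8, red, green, blue), "camera_matrix" (3x3 intrinsics, pixels), "R" (3x3) and "t" (3): a world point X has camera coordinates R X + t. Camera axes: x right, y down, z forward; pixel columns grow to the right and rows downward; lengths in m; the calibration is good to about 2 mm. A picture is of the moment at which its call begins. There is no depth.
- r.finish_job(): hands the job in; it is judged then, once.
The state is a dict: "time_s": time; "joints": joint angles; "joint_velocities": joint speeds; "effort": joint torques, N m; "tcp_pos": TCP position; "ee_rot": TCP orientation; "wrist_force": force on the tool from outside, world axes, zero at the start; "moment": the same for the moment, N m; "gripper_width": opening from 0.0 (shut) to 1.0 (fully open); "gripper_force": force on a finger pad.
Only numpy, scipy, OpenCV 4.12 (cv2) and the standard library are available. Lean on these libraries where they do the work, as an engineer would, in place of code of your own. Each camera call takes 0.05 s, during which the arm holds its last target. There are 200 camera calls.

## Working session

There is one attempt and no reset: what is moved stays moved. The work goes in short steps, Python scripts to look and compute and a tool call to move; the robot and the scene stay as the last step left them, time stands still between calls to the robot, and variables do not carry over. Pictures are saved under pics/ and viewed, at most 10 in all, crops included, and the job is handed in when it is done.

Besides the shell and the picture viewer there is one more tool, called as name(argument=value, ...), one argument or row to a line, values as JSON. servo_tool: Moves the arm, as the interface text tells. Its arguments: {"type":"object","properties":{"commands":{"type":"array","items":{"type":"array","items":{"type":"array","items":{"type":"number"}}}}},"required":["commands"]}

```bash
mkdir -p pics; cat > h.py <<'E'
import numpy as np, cv2
from station import r
def ray(c,u,v,z):
    K,R,t=map(np.array,(c["camera_matrix"],c["R"],c["t"]))
    d=R.T@np.linalg.inv(K)@[u,v,1]; o=-R.T@t
    return o+d*(z-o[2])/d[2]
def proj(c,X):
    K,R,t=map(np.array,(c["camera_matrix"],c["R"],c["t"]))
    p=K@(R@np.array(X)+t); return p[:2]/p[2]
def save(c,n,box=None,s=1):
    im=np.array(c["pixels"])[...,::-1]
    if box: im=im[box[1]:box[3],box[0]:box[2]]
    cv2.imwrite(n,cv2.resize(im,None,fx=s,fy=s,interpolation=cv2.INTER_CUBIC))
E
python3 - <<'E'
from h import *
import pickle
cs={n:r.capture(n) for n in("scene","top")}
pickle.dump(cs,open("c0.pkl","wb"))
for n,c in cs.items(): save(c,f"pics/{n}0.png",None,1.5); print(n,-np.array(c["R"]).T@c["t"])
print(r.sense())
E
```

```text
scene [ 1.02494346 -0.56943015  0.55814642]
top [ 0.4621553  -0.01895932  0.84139657]
{'time_s': 0.1, 'joints': array([-6.02404377e+01,  2.20855249e+01,  3.85824642e-01, -2.33456471e-02,
       -6.84104548e+01, -1.48160149e+01]), 'joint_velocities': array([ 0.0608218 , -0.03652196,  0.18011048, -0.04780796, -0.10260081,
       -0.05995307]), 'effort': array([-4.07638636e-04, -3.91688669e+01,  1.87935019e+01,  4.23190668e+00,
        1.34429347e-02, -7.03454907e-05]), 'tcp_pos': array([ 0.16103242, -0.60335647,  0.23257064]), 'ee_rot': array([[-9.66219073e-01, -2.57721385e-01, -6.25368273e-04],
       [-2.57722113e-01,  9.66217296e-01,  1.85704370e-03],
       [ 1.25641768e-04,  1.95548227e-03, -9.99998080e-01]]), 'wrist_force': array([ 0.61735233, -0.5131671 ,  0.68522238]), 'moment': array([ 0.02298858, -0.06217717, -0.04088876]), 'gripper_force': 0.0, 'gripper_width': 0.997645259425892}
```

View pics/scene0.png

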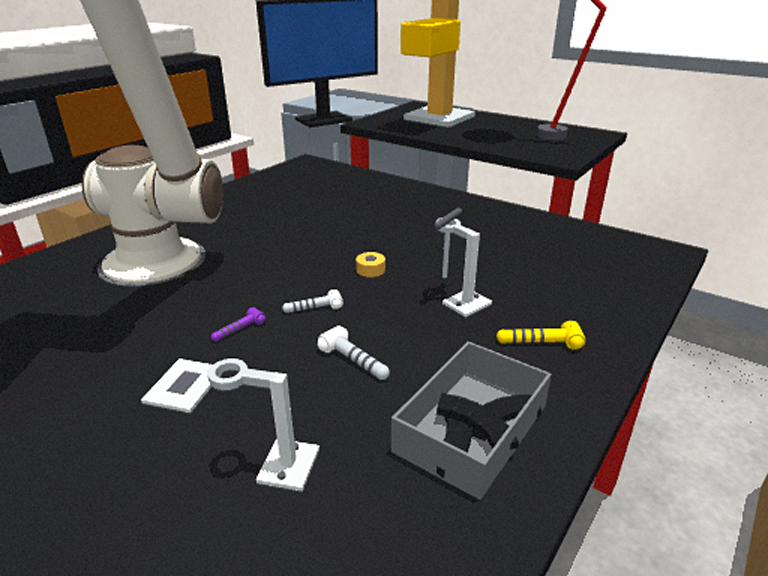

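View pics/top0.png

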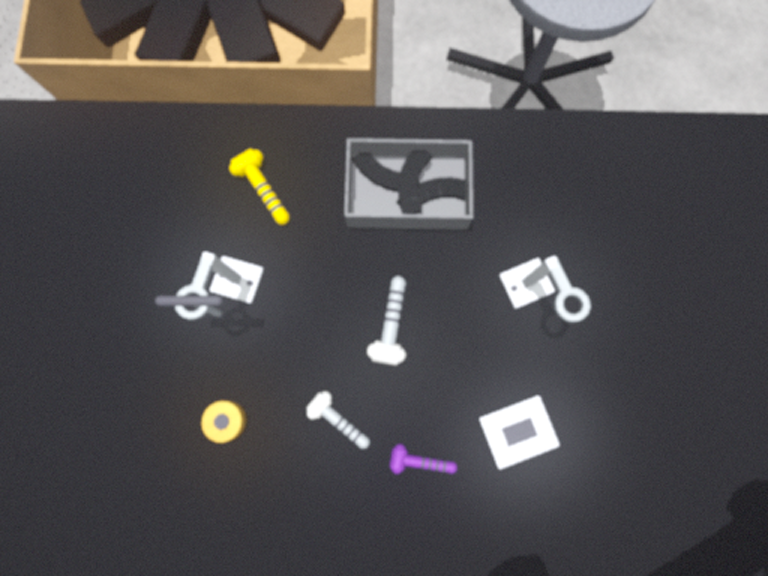

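Candidates in the top view (1.5x pixels) are white A with its head at (387,352), white B with its head at (320,405), purple at (400,460) and yellow at (247,163). Purple and yellow are excluded, and A looks larger than B, so A should be the one. The empty ring is at (573,304) and the T-wrench ring at (192,300). Next I measure these and enlarge a crop to confirm.

```bash
python3 - <<'E'
from h import *
import pickle
cs=pickle.load(open("c0.pkl","rb")); c=cs["top"]
save(c,"pics/crop.png",(190,170,410,320),3.5)
im=np.array(c["pixels"]); g=im.min(2)
n,l,st,ce=cv2.connectedComponentsWithStats((g>110).astype(np.uint8))
for i in range(1,n):
    if st[i,4]>60 and 150<ce[i][1]<320: 
        ys,xs=np.where(l==i); print(st[i],ce[i].round(1))
for nm,p,z in [("Ahead",(258,235),.016),("Abutt",(266,187),.012),("Bhead",(213.3,270),.012),("Bbutt",(243,296),.01),("ring",(382,203),.145),("post",(367,174),.145),("usedring",(128,201),.145),("plate",(346,288),.008),("tray_nr",(272,150),.06)]: print(nm,ray(c,*p,z).round(4))
rg=ray(c,382,203,.145); print("scene ring",proj(cs["scene"],rg)*1.5, proj(cs["scene"],ray(c,258,235,.016))*1.5)
E
```

```text
[ 104  167   72   47 1674] [143.8 189.8]
[ 332  170   62   45 1469] [362.3 190.8]
[244 184  27  60 804] [259.8 219.1]
[204 260  43  40 559] [222.6 278.5]
[ 319  263   55   51 1771] [345.8 287.8]
[135 268  26  27 534] [147.3 280.7]
[270 306  32   8 103] [286.7 309.3]
Ahead [ 0.5136 -0.0126  0.016 ]
Abutt [ 0.6303 -0.0297  0.012 ]
Bhead [0.4309 0.0898 0.012 ]
Bbutt [0.3737 0.0191 0.01  ]
ring [ 0.5748 -0.2635  0.145 ]
post [ 0.6347 -0.2353  0.145 ]
usedring [0.569  0.2512 0.145 ]
plate [ 0.3958 -0.2191  0.008 ]
tray_nr [ 0.7091 -0.0416  0.06  ]
scene ring [224.65830859 369.2058157 ] [330.54034941 338.75406377]
```

View pics/crop.png

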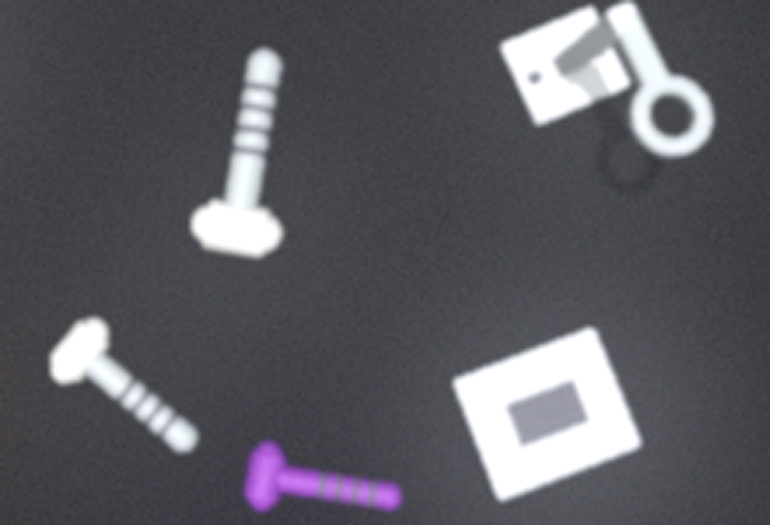

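The crop confirms A, the larger white mallet. Head-to-butt measures about 118 mm against 91 mm for B, at crop (237,228) to (265,48). The empty ring's centre is at crop (672,116).

```bash
cat >> h.py <<'E'
from scipy.spatial.transform import Rotation as Ro
def T(yaw,tilt=0):
    """tool down, tool y at azimuth yaw (deg); tilt = turn about tool y"""
    a=np.radians(yaw); y=[np.cos(a),np.sin(a),0]; z=[0,0,-1]
    return np.c_[np.cross(y,z),y,z]@Ro.from_euler('y',tilt,degrees=True).as_matrix()
def go(p,R):
    s=r.sense(); E=np.array(s["ee_rot"])
    print("mm",((E.T@(np.array(p)-s["tcp_pos"]))*1000).round(1),"rv",Ro.from_matrix(E.T@R).as_rotvec().round(4))
E
python3 - <<'E'
from h import *
import pickle
c=pickle.load(open("c0.pkl","rb"))["top"]
h=ray(c,257.7,235.1,.016);b=ray(c,265.7,183.7,.011);print(h,b,np.linalg.norm(h-b),np.degrees(np.arctan2(*(b-h)[1::-1])))
n1=ray(c,190+192/3.5,170+222/3.5,.016);n2=ray(c,190+282/3.5,170+233/3.5,.016);print(n1,n2,(n1+n2)/2,np.linalg.norm(n1-n2),np.degrees(np.arctan2(*(n1-n2)[1::-1])))
go([.5136,-.0126,.2],T(81.6))
E
```

```text
[ 0.5133532  -0.01190794  0.016     ] [ 0.63872494 -0.02881358  0.011     ] 0.12660519100306603 -7.679672463505007
[0.51669889 0.01849803 0.016     ] [ 0.51048281 -0.04232435  0.016     ] [ 0.51359085 -0.01191316  0.016     ] 0.061139204504502026 84.16460513938158
mm [-492.9  479.9   33.4] rv [ 0.0019 -0.0005  0.4073]
```

servo_tool(
  commands=[
    [[0,-35,34,2,0,0,0],[0,-70,68,5,0,0,0],[0,-105,102,7,0,0,0],[0,-140,136,9,0,0,0],[0,-175,170,12,0,0,0]],
  ],
)

```text
time_s: 0.6
tcp_pos: [0.2869, -0.3927, 0.2213]
ee_rot: [[-0.966, -0.257, -0.0], [-0.257, 0.966, 0.0], [0.0, 0.0, -1.0]]
wrist_force: [2.1, -0.2, -0.3]
gripper_width: 1.0
gripper_force: 0.0
```

servo_tool(
  commands=[
    [[0,-35,34,2,0,0,0.08],[0,-70,68,5,0,0,0.16],[0,-105,102,7,0,0,0.24],[0,-140,136,9,0,0,0.32],[0,-175,170,12,0,0,0.392]],
  ],
)

```text
time_s: 1.1
tcp_pos: [0.4122, -0.1832, 0.2096]
ee_rot: [[-0.991, 0.134, 0.0], [0.134, 0.991, -0.0], [-0.0, 0.0, -1.0]]
wrist_force: [0.9, -1.2, 0.4]
gripper_width: 1.004
gripper_force: 0.0
```

```bash
python3 - <<'E'
from h import *
go([.5134,-.012,.16],T(82.5)); print(r.sense()["joints"].round(1))
E
```

```text
mm [-77.4 183.1  49.6] rv [ 0.0001  0.0004 -0.0032]
[ -3.2   6.1 -24.9  -0.  -59.  -94.5]
```

servo_tool(
  commands=[
    [[0,-16,37,10,0,0,0],[0,-32,74,20,0,0,0],[0,-48,111,30,0,0,0],[0,-64,148,40,0,0,0],[0,-77,183,50,0,0,0]],
  ],
)

```text
time_s: 1.6
tcp_pos: [0.5125, -0.012, 0.1589]
ee_rot: [[-0.991, 0.13, -0.0], [0.13, 0.991, -0.0], [0.0, -0.0, -1.0]]
wrist_force: [-0.1, 0.0, 0.3]
gripper_width: 1.002
gripper_force: 0.0
```

```bash
python3 - <<'E'
from h import *
c=r.capture("wrist"); save(c,"pics/w1.png",None,1.5)
s=r.sense(); print(s["tcp_pos"],s["joints"].round(1),proj(c,[.5134,-.012,.016])*1.5,proj(c,[.6387,-.0288,.011])*1.5)
E
```

```text
[ 0.51470786 -0.00877101  0.1573094 ] [  17.1   15.5  -21.2   -0.   -53.3 -114.4] [384.04644945 280.26098031] [383.9574218  422.89047759]
```

View pics/w1.png

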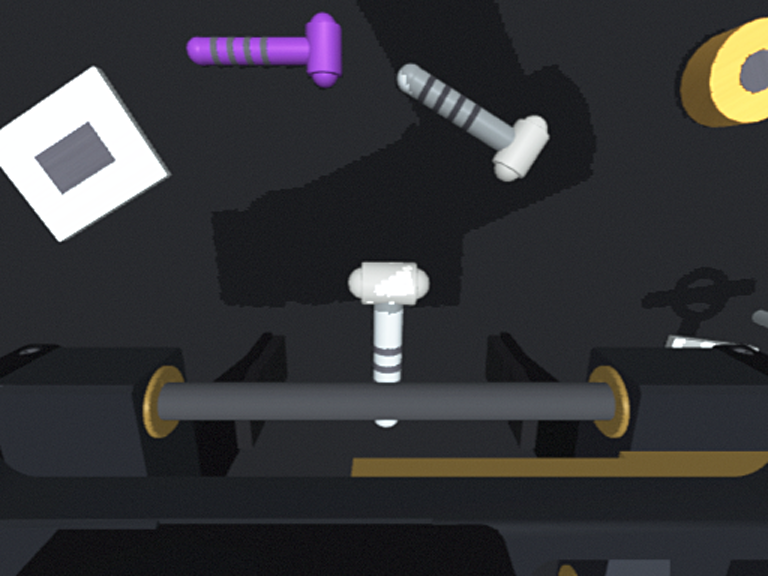

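The wrist view shows the head centred at about (388,283), a few pixels right of the prediction at (384,280). The arm may still have been settling, so I'll measure once more.

```bash
python3 - <<'E'
from h import *
for i in range(2):
    c=r.capture("wrist"); im=np.array(c["pixels"]).astype(int)
    m=(im.min(2)>120).astype(np.uint8); m[:165]=0; m[208:]=0; m[:,:220]=0;m[:,300:]=0
    ys,xs=np.where(m>0); cols=np.where((m[184:196]).any(0))[0]
    u0,u1=xs.min(),xs.max(); print(u0,u1,ys.min(),ray(c,u0,188.5,.016),ray(c,u1+1,188.5,.016),r.sense()["tcp_pos"])
go([.5134,-.012,.014],T(82.5))
E
```

```text
229 282 174 [ 0.51322555 -0.03884491  0.016     ] [0.52099651 0.02108432 0.016     ] [ 0.51307273 -0.01071061  0.1577304 ]
231 284 175 [ 0.51171185 -0.03876052  0.016     ] [0.51943383 0.02126768 0.016     ] [ 0.5120443  -0.0121912   0.15825403]
mm [ -1.7   0.5 144.2] rv [-0.0009 -0.0025  0.0026]
```

servo_tool(
  commands=[
    [[0,-2,2,35,0,0,0],[0,-2,2,70,0,0,0],[0,-2,2,105,0,0,0],[0,-2,2,130,0,0,0],[0,-2,2,142,0,0,0]],
  ],
)

```text
time_s: 2.25
tcp_pos: [0.5123, -0.0133, 0.0156]
ee_rot: [[-0.991, 0.132, -0.004], [0.132, 0.991, -0.001], [0.004, -0.002, -1.0]]
wrist_force: [-0.3, 0.8, 0.1]
gripper_width: 0.999
gripper_force: 0.0
```

servo_tool(
  commands=[
    [[0.33,0,0,0,0,0,0],[0.36,0,0,0,0,0,0],[0.36,0,0,0,0,0,0],[0.36,0,0,0,0,0,0],[0.36,0,0,0,0,0,0]],
  ],
)

```text
time_s: 2.75
tcp_pos: [0.5149, -0.0116, 0.0187]
ee_rot: [[-0.991, 0.131, 0.002], [0.131, 0.991, 0.001], [-0.002, 0.001, -1.0]]
wrist_force: [-1.1, 2.0, 4.4]
gripper_width: 0.674
gripper_force: 22.3
```

servo_tool(
  commands=[
    [[0.4,0,0,0,0,0,0],[0.4,0,0,-15,0,0,0],[0.4,0,0,-45,0,0,0],[0.4,0,0,-80,0,0,0],[0.4,0,0,-115,0,0,0]],
  ],
)

```text
time_s: 3.25
tcp_pos: [0.5127, -0.0123, 0.1327]
ee_rot: [[-0.991, 0.131, -0.004], [0.131, 0.991, -0.0], [0.003, -0.001, -1.0]]
wrist_force: [-0.4, 0.3, -3.0]
gripper_width: 0.667
gripper_force: 30.0
```

servo_tool(
  commands=[
    [[0.4,0,0,-35,0,0,0],[0.4,0,0,-70,0,0,0],[0.4,0,0,-105,0,0,0],[0.4,0,0,-140,0,0,0],[0.4,0,0,-180,0,0,0]],
  ],
)

```text
time_s: 3.75
tcp_pos: [0.5125, -0.0121, 0.3122]
ee_rot: [[-0.991, 0.131, -0.004], [0.131, 0.991, 0.0], [0.004, -0.0, -1.0]]
wrist_force: [0.9, -0.1, -3.2]
gripper_width: 0.67
gripper_force: 30.0
```

```bash
python3 - <<'E'
from h import *
c=r.capture("scene"); s=r.sense(); p=s["tcp_pos"]; print(p,s["gripper_width"],s["gripper_force"],s["wrist_force"])
u=proj(c,p).astype(int);print(u)
x0,y0=max(u[0]-110,0),max(u[1]-80,0); print(x0,y0); save(c,"pics/s2.png",(x0,y0,x0+220,y0+190),3)
E
```

```text
[ 0.51611664 -0.01249941  0.32065545] 0.6680160086868351 30.00049352645874 [ 2.41351095 -1.70265214  4.35129957]
[214 105]
104 25
```

View pics/s2.png

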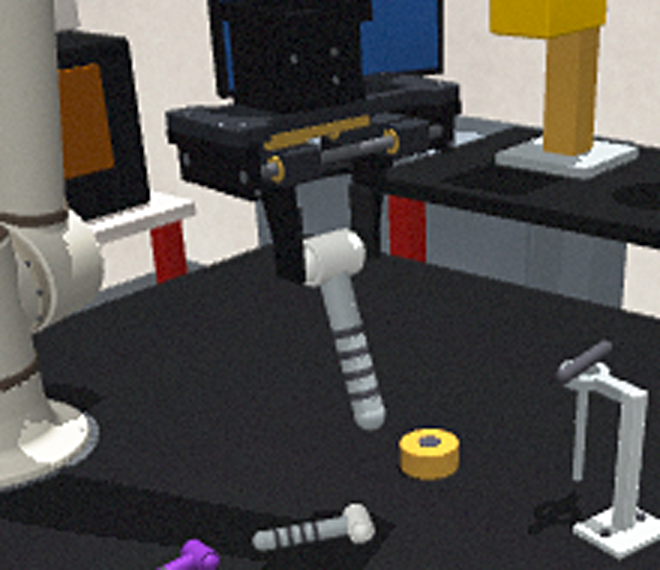

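The crop shows the mallet held across its noses, with the head at about (335,258) and the handle sagging down to the butt at about (370,425). I'll measure the sag and correct it by tilting the tool, keeping the full grip.

```bash
cat >> h.py <<'E'
def bright(c,lo=90):
    """axis end-points of the biggest pale blob in a window is found by hand; returns mask"""
    im=np.array(c["pixels"]).astype(int); return ((im.min(2)>lo)&(im.max(2)-im.min(2)<40)).astype(np.uint8)
def plane(c,uv,p0,n):
    K,R,t=map(np.array,(c["camera_matrix"],c["R"],c["t"]))
    d=R.T@np.linalg.inv(K)@[*uv,1]; o=-R.T@t
    return o+d*(n@(p0-o))/(n@d)
E
python3 - <<'E'
from h import *
c=r.capture("scene"); s=r.sense(); p=s["tcp_pos"];E=np.array(s["ee_rot"]); print(p)
save(c,"pics/s3.png",(164,85,264,185),5)
hd=p-.002*E[:,2]; print("pred head",(proj(c,hd)-[164,85])*5)
for uv in [(104+335/3,25+258/3),(104+370/3,25+419/3)]:
    q=plane(c,uv,hd,E[:,1]); d=q-hd; print(q,np.linalg.norm(d),d@E[:,0],d[2],np.degrees(np.arctan2(-d@E[:,0],-d[2])))
E
```

```text
[ 0.51634655 -0.01201757  0.31803889]
pred head [251.41899214 101.5024931 ]
[ 0.51959682 -0.01242065  0.30876776] 0.011743201346336479 -0.0031761412109123552 -0.011271013804998509 15.737692798648956
[ 0.54774553 -0.01582397  0.19533636] 0.1286562331712859 -0.030318424548486364 -0.12470240722168463 13.664976426521347
```

View pics/s3.png

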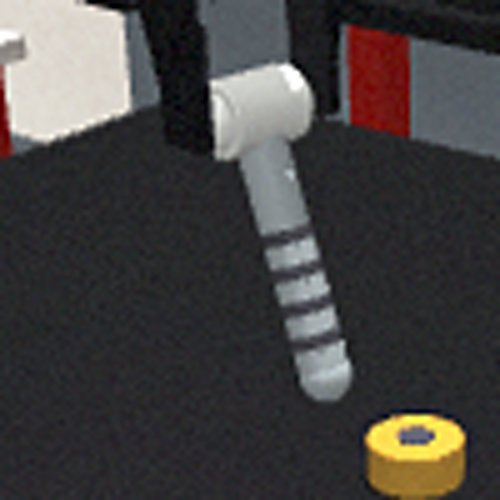

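```bash
python3 - <<'E'
from h import *
go([.5748,-.2635,.325],T(115,14.3)); E=T(82.5); print(Ro.from_matrix(E.T@T(115)).as_rotvec())
E
```

```text
mm [ -90.8 -241.7   -6.6] rv [ 0.0703  0.2539 -0.5643]
[ 0.          0.         -0.56723201]
```

servo_tool(
  commands=[
    [[0.4,-6,-15,-5,0.005,0.018,-0.04],[0.4,-15,-40,-10,0.012,0.044,-0.1],[0.4,-26,-69,-12,0.02,0.073,-0.16],[0.4,-37,-98,-12,0.028,0.1,-0.22],[0.4,-48,-127,-12,0.035,0.127,-0.282]],
  ],
)

```text
time_s: 4.35
tcp_pos: [0.5446, -0.145, 0.3226]
ee_rot: [[-0.979, -0.154, -0.13], [-0.151, 0.988, -0.035], [0.134, -0.015, -0.991]]
wrist_force: [0.5, 0.8, -2.9]
gripper_width: 0.67
gripper_force: 30.0
```

```bash
python3 - <<'E'
from h import *
go([.5748,-.2635,.325],T(115,14.3)); print(r.sense()["joints"].round(1))
E
```

```text
mm [ -11.4 -121.7   -2.1] rv [ 0.0393  0.1125 -0.2794]
[  2.5  16.8   4.5   1.7 -85.2 -83.9]
```

servo_tool(
  commands=[
    [[0.4,-3,-30,-1,0.01,0.03,-0.07],[0.4,-6,-60,-1,0.02,0.06,-0.14],[0.4,-9,-88,-2,0.03,0.09,-0.21],[0.4,-11,-108,-2,0.037,0.11,-0.26],[0.4,-11,-122,-2,0.039,0.112,-0.279]],
  ],
)

```text
time_s: 4.85
tcp_pos: [0.5747, -0.2638, 0.3235]
ee_rot: [[-0.879, -0.42, -0.225], [-0.408, 0.907, -0.103], [0.247, 0.001, -0.969]]
wrist_force: [-0.3, 0.4, -3.3]
gripper_width: 0.67
gripper_force: 30.0
```

servo_tool(
  commands=[
    [[0.4,0,0,0,0,0,0],[0.4,0,0,0,0,0,0],[0.4,0,0,0,0,0,0],[0.4,0,0,0,0,0,0],[0.4,0,0,0,0,0,0]],
  ],
)

```text
time_s: 5.35
tcp_pos: [0.5747, -0.2625, 0.3274]
ee_rot: [[-0.88, -0.421, -0.219], [-0.408, 0.907, -0.105], [0.243, -0.003, -0.97]]
wrist_force: [-0.3, -0.8, -3.7]
gripper_width: 0.673
gripper_force: 30.0
```

```bash
python3 - <<'E'
from h import *
import pickle
cs={n:r.capture(n) for n in("scene","top","wrist")}; pickle.dump(cs,open("c1.pkl","wb"))
s=r.sense(); print(s["tcp_pos"],np.array(s["ee_rot"]).round(3)); go([.5748,-.2635,.325],T(115,14.3))
im=[cs["scene"],(90,130,250,330)],[cs["top"],(310,80,470,280)]
out=[cv2.resize(np.array(c["pixels"])[b[1]:b[3],b[0]:b[2],::-1],None,fx=2.5,fy=2.5,interpolation=cv2.INTER_CUBIC) for c,b in im]
cv2.imwrite("pics/r1.png",np.hstack(out)); c=cs["scene"]
for p in (s["tcp_pos"],[.5748,-.2635,.145],[.5748,-.2635,.2]): print((proj(cs["scene"],p)-[90,130])*2.5,(proj(cs["top"],p)-[310,80])*2.5)
E
```

```text
[ 0.57471135 -0.2627497   0.3273575 ] [[-0.88  -0.42  -0.219]
 [-0.407  0.907 -0.105]
 [ 0.243 -0.003 -0.97 ]]
mm [-0.3 -0.7  2.3] rv [-0.0022  0.0042 -0.0031]
[105.86401097  50.21284607] [282.57578973 261.4011934 ]
[149.41068483 290.34116195] [180.00910591 307.51581217]
[137.40097425 225.61806709] [205.29288828 296.25379575]
```

View pics/r1.png

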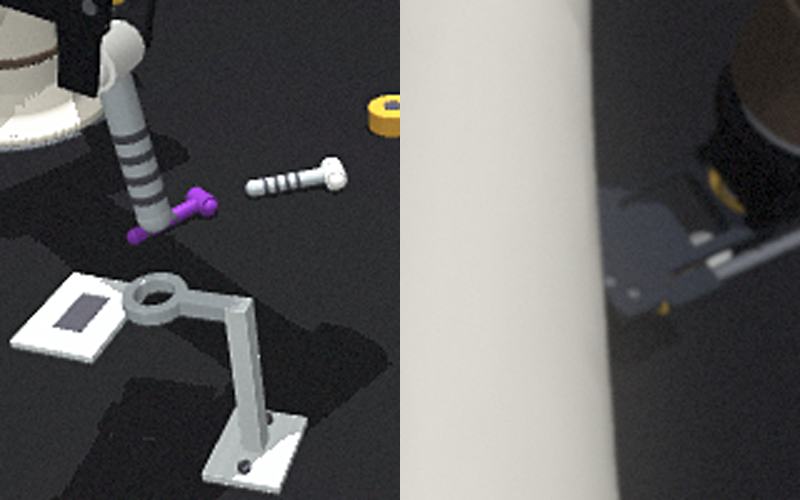

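The left panel (scene) shows the handle axis running from (117,75) to the butt tip at (157,232), with the ring bore at (155,292). The top view is blocked by the arm. The handle still looks a few degrees off plumb, so I'll solve for that and also check the wrist view.

```bash
python3 - <<'E'
from h import *
import pickle
cs=pickle.load(open("c1.pkl","rb")); c=cs["scene"]
s=r.sense(); E=np.array(s["ee_rot"]); p=s["tcp_pos"]; hd=p-.002*E[:,2]
a=np.radians(25); X=np.array([np.cos(a),np.sin(a),0]); Y=np.array([-np.sin(a),np.cos(a),0])
f=lambda q:(proj(c,q)-[90,130])*2.5
for th in (0,3,6,9):
  for ps in (-3,0,3):
    d=X*np.sin(np.radians(th))+Y*np.sin(np.radians(ps)); d=d-np.array([0,0,1]); d/=np.linalg.norm(d)
    t,b=f(hd+.02*d),f(hd+.125*d); print(th,ps,t.round(),b.round(),((b-t)[0]/(b-t)[1]).round(3))
bore=plane(c,(90+155.5/2.5,130+292/2.5),np.array([0,0,.145]),np.array([0,0,1.])); print("bore scene",bore)
save(cs["wrist"],"pics/w2.png",None,1.25)
for q in (hd,hd-[0,0,.125],[.5748,-.2635,.145]): print(proj(cs["wrist"],q)*1.25)
E
```

```text
0 -3 [111.  78.] [134. 225.] 0.154
0 0 [112.  78.] [138. 220.] 0.185
0 3 [112.  77.] [142. 214.] 0.216
3 -3 [112.  78.] [143. 226.] 0.205
3 0 [113.  78.] [147. 221.] 0.236
3 3 [114.  77.] [151. 215.] 0.269
6 -3 [114.  78.] [152. 226.] 0.255
6 0 [115.  78.] [156. 221.] 0.287
6 3 [116.  77.] [160. 215.] 0.321
9 -3 [115.  78.] [161. 226.] 0.304
9 0 [116.  78.] [165. 221.] 0.337
9 3 [117.  77.] [169. 215.] 0.372
bore scene [ 0.57966633 -0.26221415  0.145     ]
[318.16867331 307.07628931]
[319.97729148 273.19947114]
[319.68051028 264.89265616]
```

View pics/w2.png

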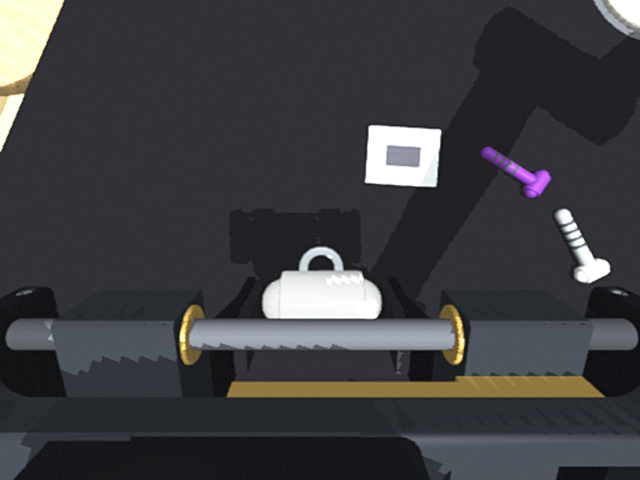

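The wrist view shows the head centred at x≈322 and the ring also centred at x≈322, so they line up laterally. The scene view says the handle needs about 4.5° more tilt. I'll tilt and go down 40 mm.

servo_tool(
  commands=[
    [[0.4,-1,0,5,0,0.03,0],[0.4,-3,0,13,0,0.06,0],[0.4,-6,0,24,0,0.078,0],[0.4,-8,0,33,0,0.078,0],[0.4,-10,0,39,0,0.078,0]],
  ],
)

```text
time_s: 6.0
tcp_pos: [0.5746, -0.2628, 0.2847]
ee_rot: [[-0.86, -0.42, -0.29], [-0.398, 0.907, -0.135], [0.32, -0.001, -0.947]]
wrist_force: [0.6, 0.1, -2.4]
gripper_width: 0.666
gripper_force: 30.0
```

```bash
python3 - <<'E'
from h import *
import pickle
r.capture("scene"); r.capture("scene");r.capture("scene");
cs={n:r.capture(n) for n in("scene","wrist")}; pickle.dump(cs,open("c2.pkl","wb"))
s=r.sense(); print(s["tcp_pos"],s["wrist_force"]); go([.5748,-.2635,.285],T(115,18.8))
c=cs["scene"]; save(c,"pics/r2.png",(100,140,200,260),5)
E=np.array(s["ee_rot"]);hd=s["tcp_pos"]-.002*E[:,2]
a=np.radians(25); X=np.array([np.cos(a),np.sin(a),0])
f=lambda q:((proj(c,q)-[100,140])*5).round(1)
print("head",f(hd),"ring",f([.5748,-.2635,.145]))
for th in (-3,0,3,6):
    d=X*np.sin(np.radians(th))-np.array([0,0,1]); d/=np.linalg.norm(d); print(th,f(hd+.04*d),f(hd+.113*d))
E
```

```text
[ 0.57510832 -0.26331853  0.28754031] [ 0.08576903 -0.09554133 -2.21541773]
mm [-0.5 -0.   2.5] rv [-0.0026  0.0053 -0.004 ]
head [183.8 164. ] ring [248.8 530.7]
-3 [198.1 273.9] [221.9 456. ]
0 [204.2 274.7] [238.1 458.4]
3 [210.2 275.2] [254.2 460. ]
6 [216.2 275.4] [270.1 460.9]
```

View pics/r2.png

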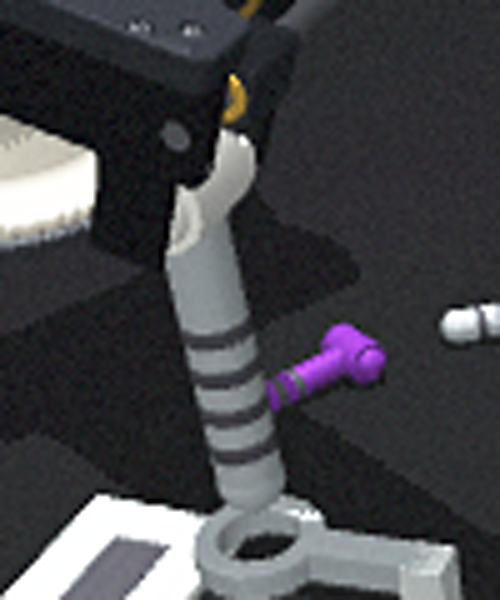

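The close view shows the butt tip at about (250,490), just above the bore at about (257,538). It is within 2–3 mm, and the handle is about 2° off plumb. I'll trim the tilt by 0.03 rad and enter gently, watching the force.

servo_tool(
  commands=[
    [[0.4,-2,0,4,0,0.03,0],[0.4,-4,0,10,0,0.03,0],[0.4,-6,0,16,0,0.03,0],[0.4,-8,0,22,0,0.03,0],[0.4,-10.5,0,28,0,0.03,0]],
  ],
)

```text
time_s: 6.75
tcp_pos: [0.5758, -0.2627, 0.2563]
ee_rot: [[-0.852, -0.42, -0.314], [-0.393, 0.908, -0.148], [0.347, -0.003, -0.938]]
wrist_force: [0.1, 0.7, -3.0]
gripper_width: 0.667
gripper_force: 30.0
```

```bash
python3 - <<'E'
from h import *
for i in range(3): r.capture("scene"); s=r.sense(); print(s["tcp_pos"],s["wrist_force"].round(1),s["moment"].round(2))
E=np.array(s["ee_rot"]); print(E.T@[0,0,-1])
E
```

```text
[ 0.57546765 -0.26246665  0.25501946] [ 0.   0.6 -5.3] [ 0.6  -0.9  -0.06]
[ 0.5754238  -0.26253695  0.25557909] [ 0.  -0.2 -3.2] [ 0.42 -0.95 -0.03]
[ 0.57565791 -0.26271783  0.25637762] [ 0.3  0.  -3.1] [ 0.42 -0.87  0.01]
[-0.34752118  0.00208203  0.93766982]
```

servo_tool(
  commands=[
    [[0.4,-2.8,0,7.5,0,0,0],[0.4,-5.6,0,15,0,0,0],[0.4,-8.4,0,22.5,0,0,0],[0.4,-11,0,30,0,0,0],[0.4,-14,0,37.5,0,0,0]],
  ],
)

```text
time_s: 7.4
tcp_pos: [0.576, -0.2628, 0.2161]
ee_rot: [[-0.852, -0.42, -0.314], [-0.393, 0.908, -0.148], [0.347, -0.003, -0.938]]
wrist_force: [-0.7, -0.4, -2.8]
gripper_width: 0.668
gripper_force: 30.0
```

```bash
python3 - <<'E'
from h import *
for i in range(3): c=r.capture("scene"); s=r.sense(); print(s["tcp_pos"],s["wrist_force"].round(1),s["moment"].round(2))
E=np.array(s["ee_rot"]); print(E.T@[0,0,-1]); save(c,"pics/r3.png",(90,120,210,280),3.5)
E
```

```text
[ 0.575427   -0.26246645  0.21449612] [ 0.8  0.4 -4.4] [ 0.57 -0.87 -0.04]
[ 0.57540942 -0.26251391  0.21517062] [-0.   0.6 -3.7] [ 0.48 -0.81  0.01]
[ 0.57576531 -0.26272809  0.21612351] [ 0.6 -0.6 -2.6] [ 0.37 -0.94 -0.01]
[-0.34792914  0.00183814  0.93751903]
```

View pics/r3.png

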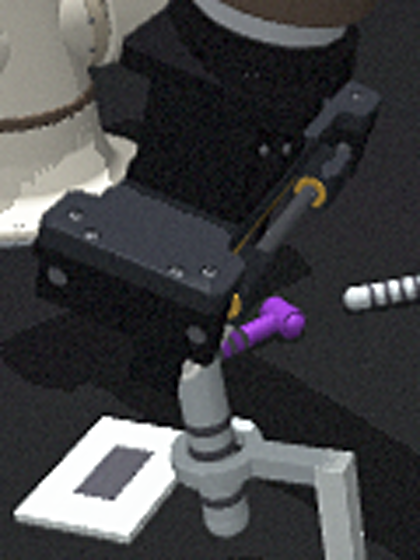

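The handle is through the ring: the view shows the butt below it at (225,520), with no side force. I'll keep lowering.

servo_tool(
  commands=[
    [[0.4,-2.8,0,7.5,0,0,0],[0.4,-5.6,0,15,0,0,0],[0.4,-8.4,0,22.5,0,0,0],[0.4,-11,0,30,0,0,0],[0.4,-14,0,37.5,0,0,0]],
  ],
)

```text
time_s: 8.05
tcp_pos: [0.5761, -0.2628, 0.1761]
ee_rot: [[-0.852, -0.42, -0.314], [-0.393, 0.908, -0.148], [0.347, -0.003, -0.938]]
wrist_force: [0.3, 0.2, -2.2]
gripper_width: 0.665
gripper_force: 30.0
```

servo_tool(
  commands=[
    [[0.4,-1,0,2.8,0,0,0],[0.4,-2,0,5.6,0,0,0],[0.4,-3,0,8.4,0,0,0],[0.4,-3.5,0,9.4,0,0,0],[0.4,-3.5,0,9.4,0,0,0]],
  ],
)

```text
time_s: 8.55
tcp_pos: [0.5764, -0.2628, 0.1669]
ee_rot: [[-0.852, -0.42, -0.313], [-0.393, 0.907, -0.148], [0.346, -0.003, -0.938]]
wrist_force: [0.4, 0.3, -3.9]
gripper_width: 0.666
gripper_force: 30.0
```

servo_tool(
  commands=[
    [[0.4,-0.3,0,1,0,0,0],[0.4,-0.7,0,2,0,0,0],[0.4,-1,0,2.8,0,0,0],[0.4,-1,0,2.8,0,0,0],[0.4,-1,0,2.8,0,0,0]],
  ],
)

```text
time_s: 9.05
tcp_pos: [0.5765, -0.2629, 0.1648]
ee_rot: [[-0.852, -0.42, -0.313], [-0.393, 0.907, -0.148], [0.346, -0.004, -0.938]]
wrist_force: [-0.2, 0.5, 1.8]
gripper_width: 0.669
gripper_force: 30.0
```

servo_tool(
  commands=[
    [[0.4,-0.3,0,1,0,0,0],[0.4,-0.7,0,1.9,0,0,0],[0.4,-0.7,0,1.9,0,0,0],[0.4,-0.7,0,1.9,0,0,0],[0.4,-0.7,0,1.9,0,0,0]],
  ],
)

```text
time_s: 9.55
tcp_pos: [0.5765, -0.263, 0.1647]
ee_rot: [[-0.852, -0.421, -0.312], [-0.393, 0.907, -0.15], [0.346, -0.005, -0.938]]
wrist_force: [-1.4, 2.7, 9.3]
gripper_width: 0.671
gripper_force: 30.0
```

The head is home: the force has risen to 9 N upward and the descent has stopped. I'll open and back off along the fingers.

servo_tool(
  commands=[
    [[0.3,0,0,0,0,0,0],[0.2,0,0,0,0,0,0],[0,0,0,0,0,0,0],[0,0,0,0,0,0,0],[0,0,0,0,0,0,0]],
  ],
)

```text
time_s: 10.05
tcp_pos: [0.5762, -0.2629, 0.1615]
ee_rot: [[-0.852, -0.42, -0.314], [-0.393, 0.908, -0.148], [0.347, -0.003, -0.938]]
wrist_force: [-0.5, 0.0, 0.2]
gripper_width: 0.961
gripper_force: 0.0
```

servo_tool(
  commands=[
    [[0,0,0,-10,0,0,0],[0,0,0,-25,0,0,0],[0,0,0,-55,0,0,0],[0,0,0,-95,0,0,0],[0,0,0,-140,0,0,0]],
  ],
)

```text
time_s: 10.55
tcp_pos: [0.6201, -0.2419, 0.2947]
ee_rot: [[-0.851, -0.42, -0.315], [-0.393, 0.908, -0.148], [0.348, -0.002, -0.938]]
wrist_force: [1.1, -0.1, -0.1]
gripper_width: 0.997
gripper_force: 0.0
```

```bash
python3 - <<'E'
from h import *
for i in range(4): c=r.capture("scene")
s=r.sense(); print(s["tcp_pos"],s["gripper_width"],s["wrist_force"].round(1))
import pickle; c0=pickle.load(open("c0.pkl","rb"))["scene"]
d=np.abs(np.array(c["pixels"]).astype(int)-np.array(c0["pixels"])).max(2)
m=bright(c,100); 
print("head pred",proj(c,[.5755,-.263,.161]),"butt pred",proj(c,[.5755,-.263,.036]))
n,l,st,ce=cv2.connectedComponentsWithStats(((d>45)&(m>0)).astype(np.uint8))
for i in range(1,n):
    if st[i,4]>40: print(st[i],ce[i].round(1))
E
```

```text
[ 0.62089605 -0.24178853  0.29464666] 0.9996072265846675 [-0.1 -0.5 -0.7]
head pred [148.90694791 238.84136625] butt pred [158.60636866 291.35583684]
[ 53   0  48  26 924] [76.8 11.5]
[ 119    0   46  103 2573] [138.8  44.6]
[197   0  38  13  47] [214.9   6.3]
[231   0  19   3  41] [241.    0.8]
[309   0  26   8 103] [323.5   2.1]
[171  49  46  23 359] [192.9  62.5]
[ 90  98  61  49 548] [115.2 116.2]
[ 60 111  28  21 200] [ 74.2 121.2]
[120 158  13   7  43] [125.4 161.2]
[ 94 161  32  25 278] [111.9 176.3]
[ 69 178  24   8  89] [ 80.5 181.7]
[136 225  26  31 470] [149.1 239.1]
[165 246  26   9 126] [177.9 250.3]
[147 259  12   6  50] [152.2 261.5]
[152 285  12   8  72] [157.2 288.6]
[171 294  42  31 466] [195.6 311.9]
```

The head blob is at (149,239) and the butt bottom at about row 293. Both match the predicted home pose, at (149,239) and (159,291). The gripper is clear, so I'm handing in.

```bash
python3 -c "
from h import *
print(r.finish_job())"
```

```text
the job is handed in; nothing more can be done
None
```

The larger white mallet hangs in the empty ring with its head seated on it, and the gripper has let go and backed clear. The job is handed in, but no verdict was returned.

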